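# Slide the top sign blank off the stack and register it on the print bed

### The job

Slide the green board sideways off the top of its stack onto the print bed beside it, without lifting it and without shifting the boards under it, and then bring it snugly home into the corner of the bed, its edges touching both red stop bars, the end bar and the side bar. Handle it gently: push or press no harder than about 20 newtons, also against the bars, and leave everything else on the table where it is.

Things in the scene. Friction and masses are not known exactly. Their poses are not given: they have to be found in the camera images.
- board_a: the pale green blank board, lying loose on top of the stack: 110 mm along its x, 130 mm along its y, 8 mm thick, about 0.1 to 0.2 kg; origin at the centre of its underside, z up. Its start may be a few mm and degrees out of line with the boards under it.
- board_b: the white board directly under the green one, loose; same size: 110 mm along its x, 130 mm along its y, 8 mm thick, about 0.1 to 0.2 kg; origin at the centre of its underside, z up
- board_c: the brown board, third from the top, loose; same size: 110 mm along its x, 130 mm along its y, 8 mm thick, about 0.1 to 0.2 kg; origin at the centre of its underside, z up
- board_d: the white board at the bottom of the stack, loose, resting on the riser; same size: 110 mm along its x, 130 mm along its y, 8 mm thick, about 0.1 to 0.2 kg; origin at the centre of its underside, z up
- riser: the low wooden riser under the stack, fixed to the table: 130 mm along its x, 150 mm along its y, top 30 mm above its origin (centre of its underside, z up). It stands beyond the bed's +y edge, its axes parallel to the bed's within 0.03 rad, 8 to 35 mm of open gap between the boards and the bed.
- bed: the white print bed on a blue base, fixed to the table: a level plate 200 x 200 mm, top 53 mm above its origin (centre of its underside, on the table; z up). The stack stands beyond its +y edge: slide the board towards its -y. The +y and -x edges are open. The green board starts with its underside 1 to 3 mm above the bed's top; on the bed it meets the end bar, then slides towards +x to the side bar.
- bed_top (a point): centre of the bed's top face, with the bed's axes. Two rigid red metal stop bars, 12 mm wide and 10 mm tall, are screwed down on the bed, parallel to its edges, where the last user set them; their settings are not measured, so feel for them. In bed x and y: the end bar (140 mm along x) has its inner face at y between -88 and -52 mm, the side bar (160 mm along y) its inner face at x between +62 and +88 mm.
- ink_green: bystander, loose: green jar 64 mm across, 85 mm tall; origin at the centre of its underside
- ink_black: bystander, loose: black jar 72 mm across, 75 mm tall; origin at the centre of its underside
- cup_teal: bystander, loose: open teal cup 72 mm across, 85 mm tall; origin at the centre of its underside
- tape_pink: bystander, loose: pink roll of tape 100 mm across, 25 mm tall; origin at the centre of its underside
- tape_cream: bystander, loose: cream roll of tape 100 mm across, 25 mm tall; origin at the centre of its underside
Things that resemble listed ones, but are neither listed nor needed, are in the scene too. What is shaped like the board_a but orange or pink is not meant.

How it is judged:
On the way:
1. the green board has been slid off the stack and lies flat on the print bed, clear of the other boards (z of board_a in the frame of bed_top between -0.002 and 0.0025 m and angle between board_a's own z axis and vertical below 0.03 rad and y of board_a in the frame of bed below 0.04 m), for 0.1 s.
At the end, for the whole second after the job is handed in: The green board lies flat and at rest on the bed, its edges within about 2 mm of touching both the end bar and the side bar, square to the bed within 0.025 rad; each of the other three boards is within 5 mm of where it started (y of end_bar_c0 in the frame of board_a between -0.0733 and -0.068 m and x of side_bar_c0 in the frame of board_a between 0.058 and 0.0633 m and z of board_a in the frame of bed_top between -0.002 and 0.0025 m and angle between board_a's own z axis and vertical below 0.03 rad and angle between the x axis of board_a and the x axis of bed, either way round below 0.025 rad and distance of each of board_b, board_c, board_d from where it was at the start of the episode below 0.005 m and linear speed of board_a below 0.01 m/s).
It fails at once if the green board is lifted: its centre rises more than 12 mm above the bed, or it tips by more than 0.15 rad (z of board_a in the frame of bed_top above 0.012 m or angle between board_a's own z axis and vertical above 0.15 rad).
It fails at once if one of the boards under it is shifted by more than 5 mm (distance of any of board_b, board_c, board_d from where it was at the start of the episode above 0.005 m).
It fails at once if the robot pushes or presses on the green board with more than 30 N (contact force between any of the arm, the fingers and board_a above 30 N).
It fails at once if a bystander is moved by more than 15 mm (distance of any of ink_green, ink_black, cup_teal, tape_pink, tape_cream from where it was at the start of the episode above 0.015 m).
It also fails if it takes over 72 s, if anything falls off the work surface, if the arm or the gripper's body presses on something with over 40 N, if the wrist force passes 120 N, or if a joint passes its speed limit or range.

### The arm

A 7-joint arm with a two-finger parallel gripper is mounted at the origin on the work surface. World frame = base frame: x ahead of the robot, y to its left, z up, the work surface at z = 0. Lengths are in m, angles in rad, forces in N, time in s.
With the tool pointing down it reaches from about 0.4 to 0.875 m from the base axis. Payload 4.4 kg.
Tool frame: the origin (TCP) lies at the very end of the fingers, on their centre line; the grasp point (between the pads) lies 19 mm behind it (hold_point_z is the distance from the TCP to the grasp point, in m); z points along the fingers, x is the direction in which the jaws open and shut, and the axes are right-handed (so a half turn about z gives the same grasp; the last joint's range is limited). The gripper opens to 85 mm and grips with 20 to 120 N. Pads are 22 mm wide; open, the fingers measure 114 mm over their backs; the gripper's body (76 mm by 85 mm) begins 54 mm behind the grasp point. The pads swing forward as they close: fully open they stand 13 mm farther back than shut.
Start: joints at [-1.31, 0.628, 0.038, 1.517, -0.027, 0.996, -0.02], TCP at [0.209, 0.616, 0.231] pointing down, gripper open.
Joint ranges: [-3.06, 3.06], [-0.37, 2.12], [-1.25, 1.32], [0.18, 2.47], [-1.1, 4.24], [0.23, 1.98], [-2.94, 2.94]. Speed limits (rad/s): [2.57, 2.57, 3.14, 3.14, 3.14, 3.14, 3.14].

### API

Orientations are given as a unit quaternion [w, x, y, z].
In Python, from bench import * gives the robot as it stands. The module is installed in compiled form; this text tells all that it offers.
- The arm moves only by the tool jog_arm, never from a script. Its argument "targets" is a list of rows, each a list of 4 numbers: the shift along the world's x, y, z in cm, then the turn about the world's z in rad. A call has 1 to 5 rows; each row shifts and turns the commanded pose from where the row before left it; what a row does not reach is not made up. A row lasts 1/12 s, in which the tool goes at most 41.7 mm and 7.16 degrees, less where a joint would pass 70% of its speed; a pose out of reach is approached as far as the arm can. A call is refused whole if a number of a shift passes 4.17 or a number of a turn 0.125, either way. A call with a gripper value outside its range is refused whole. "jaw" is the finger opening in cm, from 0 to 8.54, set as the call begins (left out, the last holds). The fingers move at their own pace and stop on an object; "grip_force" is the grip in N (left out, the last holds). Time passes only in rows, so rows that do not move let the fingers close. It gives the time, the measured TCP pose, the force and the opening at its end, in the units of the state.
- state(): the state, without advancing time (a new reading comes with each control period).
- grab_frame(name): name is "scene" or "top" or "wrist"; returns a dict with "pixels" (420x560x3 uint8, red, green, blue), "K" (3x3 intrinsics, pixels), "extrinsics" (4x4, takes a point from camera to world coordinates). Camera axes: x right, y down, z forward; pixel columns grow to the right and rows downward; lengths in m; the calibration is good to about 2 mm. The wrist camera is an equidistant fisheye: a pixel r from the principal point sees the ray r / f radians off the axis. A picture is of the moment at which its call begins. There is no depth.
- finish_job(): hands the job in, once; it reports no verdict.
The state is a dict: "clock": time; "qpos": joint angles; "joint_velocities": joint speeds; "joint_efforts": joint torques, N m; "eef_pos": TCP position; "eef_rot": TCP orientation; "force": force on the tool from outside, world axes, zero at the start; "torque": the same for the moment, N m; "gripper_width": finger opening in m.
Only numpy, scipy, OpenCV 4.12 (cv2) and the standard library are available. Lean on these libraries where they do the work, as an engineer would, in place of code of your own. Each camera call takes 0.05 s, during which the arm holds its last target.

## Working session

There is one attempt and no reset: what is moved stays moved. The work goes in short steps, Python scripts to look and compute and a tool call to move; the robot and the scene stay as the last step left them, time stands still between calls to the robot, and variables do not carry over. Pictures are saved under pics/ and viewed, and the job is handed in when it is done.

Besides the shell and the picture viewer there is one more tool, called after "Request:" as a command line: name --pt "numbers of a row" for each row, then --argument value for the rest. jog_arm: Moves the arm, as the interface text tells. Its arguments: {"type":"object","properties":{"targets":{"type":"array","items":{"type":"array","items":{"type":"number"}}},"jaw":{"type":"number"},"grip_force":{"type":"number"}},"required":["targets"]}

```bash
mkdir -p pics; python3 - <<'E'
from bench import *
import cv2,pickle
s=state();print(s)
fr={}
for n in("scene","top","wrist"):
    f=grab_frame(n);fr[n]=f;cv2.imwrite(f"pics/{n}0.png",f["pixels"][:,:,::-1])
    print(n,f["K"].tolist(),f["extrinsics"].round(4).tolist())
pickle.dump(fr,open("fr0.pkl","wb"))
E
```

```text
{'clock': 0.0, 'qpos': array([-1.30980614,  0.62934496,  0.03843832,  1.51834043, -0.02700817,
        0.99629783, -0.01998204]), 'joint_velocities': array([ 7.32467104e-05,  8.09197106e-04, -1.81961150e-03,  3.30379699e-04,
       -6.00832102e-05, -4.46183363e-04,  5.45517397e-04]), 'joint_efforts': array([-1.07521406e-03, -5.63411915e+01,  1.22673512e+00, -1.93443561e+01,
        1.13329102e-02,  1.05344082e-02,  1.18767183e-07]), 'eef_pos': array([0.20842495, 0.61503387, 0.23039859]), 'eef_rot': array([ 5.51722627e-04,  8.12707639e-01,  5.82670933e-01, -7.56585201e-04]), 'force': array([ 0.58089549, -0.24448862,  0.07123053]), 'torque': array([ 0.00642422, -0.02676371,  0.01514972]), 'gripper_width': 0.0849548381532543}
scene [[419.7131413996348, 0.0, 285.3004193365412], [0.0, 419.7131413996348, 201.5174093738152], [0.0, 0.0, 1.0]] [[-0.6683, 0.4087, -0.6216, 1.1375], [0.7437, 0.3874, -0.5448, 0.6503], [0.0181, -0.8264, -0.5629, 0.7449], [0.0, 0.0, 0.0, 1.0]]
top [[406.9145594533489, 0.0, 276.60577612668766], [0.0, 406.9145594533489, 212.09641884510978], [0.0, 0.0, 1.0]] [[0.0253, -0.9967, 0.0772, 0.3278], [-0.9997, -0.0252, 0.0024, -0.0276], [-0.0004, -0.0772, -0.997, 1.342], [0.0, 0.0, 0.0, 1.0]]
wrist [[325.19226210127806, 0.0, 280.347799522246], [0.0, 325.19226210127806, 202.56864031123038], [0.0, 0.0, 1.0]] [[0.321, 0.9001, 0.2945, 0.1325], [0.9471, -0.3044, -0.1021, 0.642], [-0.0023, 0.3117, -0.9502, 0.3741], [0.0, 0.0, 0.0, 1.0]]
```

View pics/scene0.png

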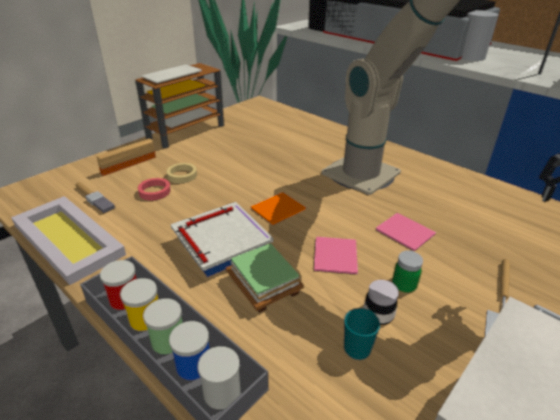

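View pics/top0.png

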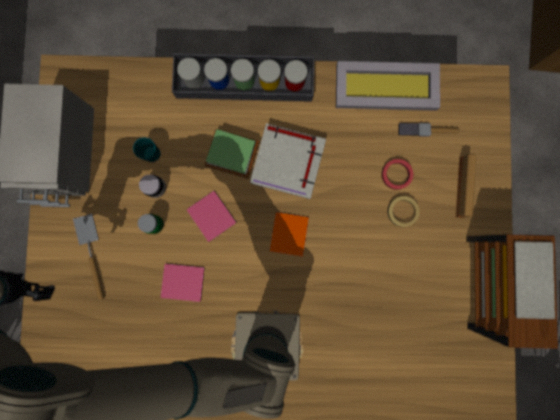

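View pics/wrist0.png

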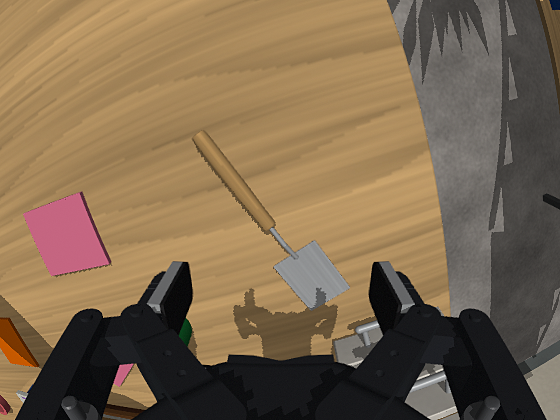

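```bash
cat > h.py <<'E'
import numpy as np,cv2,pickle
def pt(f,u,v,z):
    K=f["K"];E=f["extrinsics"]
    d=E[:3,:3]@np.array([(u-K[0,2])/K[0,0],(v-K[1,2])/K[1,1],1.]);o=E[:3,3]
    return o+d*(z-o[2])/d[2]
def proj(f,p):
    E=f["extrinsics"];c=E[:3,:3].T@(np.array(p)-E[:3,3]);q=f["K"]@c;return q[:2]/q[2]
E
python3 - <<'E'
from h import *
fr=pickle.load(open("fr0.pkl","rb"))
for n,(x0,x1,y0,y1) in {"top":(190,340,105,210),"scene":(160,310,190,310)}.items():
    im=fr[n]["pixels"][y0:y1,x0:x1,::-1]
    cv2.imwrite(f"pics/{n}0c.png",cv2.resize(im,None,fx=5,fy=5,interpolation=cv2.INTER_CUBIC))
f=fr["top"];hsv=cv2.cvtColor(f["pixels"],cv2.COLOR_RGB2HSV)
g=cv2.inRange(hsv,(45,60,40),(75,255,255));
for nm,m,z in(("green",g,.063),("red",cv2.inRange(hsv,(0,130,60),(6,255,255))|cv2.inRange(hsv,(174,130,60),(180,255,255)),.063)):
    cs,_=cv2.findContours(m,cv2.RETR_EXTERNAL,cv2.CHAIN_APPROX_NONE)
    for c in cs:
        if cv2.contourArea(c)<40: continue
        P=np.array([pt(f,u,v,z)[:2] for u,v in c[:,0]],np.float32)
        r=cv2.minAreaRect(P);print(nm,cv2.contourArea(c),cv2.boundingRect(c),np.round(r[0],4),np.round(r[1],4),r[2])
        print(np.round(cv2.boxPoints(r),4).tolist())
E
```

```text
green 80.5 (492, 250, 3, 67) [ 0.2233 -0.7029] [0.0062 0.2033] 89.10780334472656
[[0.12160000205039978, -0.7044000029563904], [0.3249000012874603, -0.7075999975204468], [0.32499998807907104, -0.7013999819755554], [0.1216999962925911, -0.698199987411499]]
green 1292.5 (207, 130, 48, 43) [0.6181 0.1281] [0.1298 0.111 ] 74.09024810791016
[[0.5468999743461609, 0.08089999854564667], [0.6536999940872192, 0.05050000175833702], [0.6891999840736389, 0.1753000020980835], [0.5824999809265137, 0.20569999516010284]]
green 114.0 (235, 78, 19, 12) [0.8376 0.0898] [0.0337 0.0584] 11.7402925491333
[[0.8151999711990356, 0.11500000208616257], [0.8270999789237976, 0.05779999867081642], [0.8600999712944031, 0.06459999829530716], [0.8482000231742859, 0.121799997985363]]
red 704.5 (382, 158, 31, 31) [ 0.561  -0.4036] [0.0963 0.0957] 1.444223165512085
[[0.5116999745368958, -0.3569999933242798], [0.5141000151634216, -0.4526999890804291], [0.6104000210762024, -0.450300008058548], [0.6079999804496765, -0.3546000123023987]]
red 56.5 (304, 146, 11, 34) [ 0.5879 -0.1249] [0.0093 0.1103] 77.25896453857422
[[0.5331000089645386, -0.11720000207424164], [0.6406999826431274, -0.14149999618530273], [0.6427000164985657, -0.13249999284744263], [0.5351999998092651, -0.10819999873638153]]
red 117.0 (268, 126, 47, 15) [ 0.681  -0.0643] [0.1531 0.0119] 76.63683319091797
[[0.6575999855995178, -0.13740000128746033], [0.6690999865531921, -0.14020000398159027], [0.7045000195503235, 0.008799999952316284], [0.6929000020027161, 0.011500000022351742]]
red 71.0 (285, 80, 16, 10) [ 0.8387 -0.0652] [0.0501 0.0257] 78.99969482421875
[[0.8212000131607056, -0.08739999681711197], [0.8464999794960022, -0.09229999780654907], [0.8561000227928162, -0.04309999942779541], [0.8307999968528748, -0.03819999843835831]]
```

```bash
ls pics
```

```text
scene0.png
scene0c.png
top0.png
top0c.png
wrist0.png
```

View pics/scene0c.png

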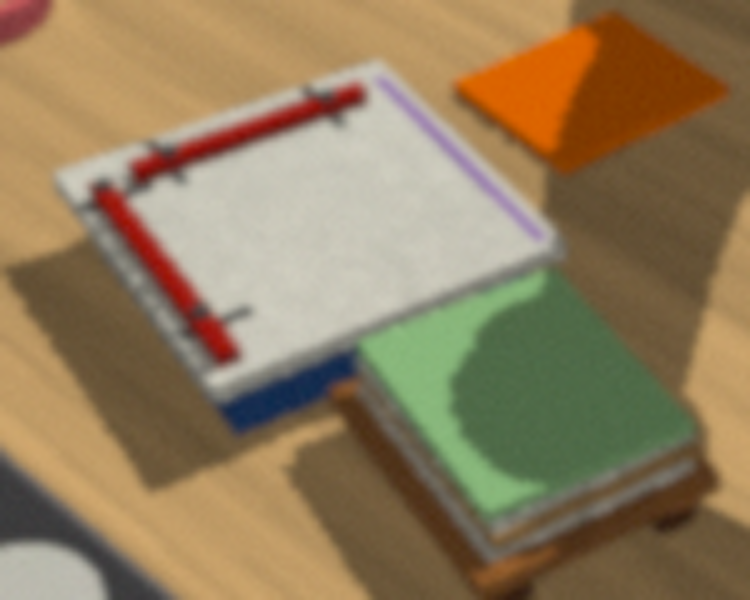

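View pics/top0c.png

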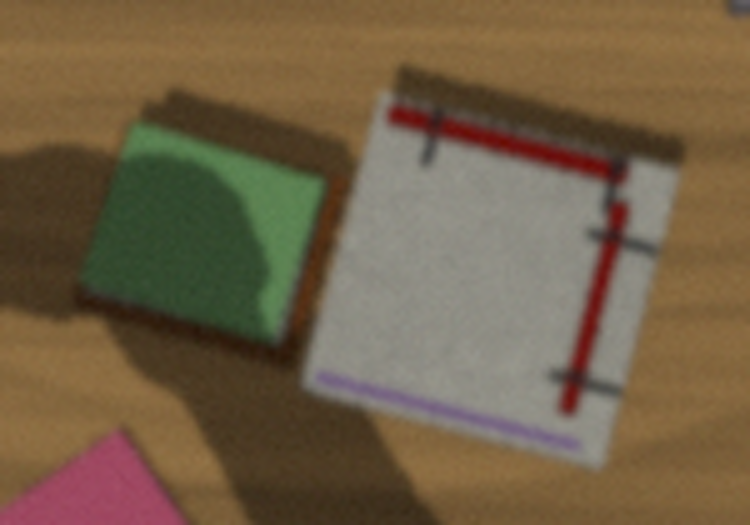

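Top view: the green board is at pixel (232,152) and the bed at (290,158). The end bar (309,160) is on its world -y side, and the side bar (293,130) is at world +x. The bed is rotated about -13.4° and the board about -15.9°. My plan is to set the jaw to 5 cm along bed x, touch the board top lightly to calibrate the tip height, then push its +y edge with both fingers.

Request:
jog_arm --pt "2.5 -3.0 0 -0.09" --pt "2.5 -3.0 0 -0.09" --pt "2.5 -3.0 0 -0.09" --pt "2.5 -3.0 0 -0.09" --pt "2.5 -3.0 0 -0.09" --jaw 5 --grip_force 20

```text
clock: 0.57
eef_pos: [0.3344, 0.464, 0.2312]
eef_rot: [0.0, 0.923, 0.385, -0.0]
force: [0.9, 0.8, 1.1]
gripper_width: 0.05
```

Request:
jog_arm --pt "2.5 -3.0 0 -0.09" --pt "2.5 -3.0 0 -0.09" --pt "2.5 -3.0 0 -0.09" --pt "2.5 -3.0 0 -0.09" --pt "2.5 -3.0 0 -0.09"

```text
clock: 0.98
eef_pos: [0.4594, 0.314, 0.2313]
eef_rot: [-0.0, 0.986, 0.169, -0.0]
force: [0.2, 0.2, -0.5]
gripper_width: 0.05
```

Request:
jog_arm --pt "2.5 -3.0 0 -0.09" --pt "2.5 -3.0 0 -0.09" --pt "2.5 -3.0 0 -0.09" --pt "2.5 -3.0 0 -0.09" --pt "2.5 -3.0 0 -0.09"

```text
clock: 1.4
eef_pos: [0.5844, 0.1641, 0.2312]
eef_rot: [-0.0, 0.998, -0.055, -0.0]
force: [0.7, 0.4, -0.3]
gripper_width: 0.0498
```

Request:
jog_arm --pt "2.5 -3.0 0 -0.09" --pt "1.0 -0.7 0 -0.038" --pt "0 0 0 0" --pt "0 0 0 0"

```text
clock: 1.73
eef_pos: [0.6184, 0.1283, 0.2307]
eef_rot: [0.0, 0.993, -0.117, -0.001]
force: [0.6, 1.2, -0.7]
gripper_width: 0.0501
```

```bash
python3 - <<'E'
from bench import *
import cv2,pickle
from h import *
s=state();print(s["clock"],s["qpos"].round(3),s["eef_pos"],s["eef_rot"],s["force"],s["gripper_width"])
f=pickle.load(open("fr0.pkl","rb"))["top"]
hsv=cv2.cvtColor(f["pixels"],cv2.COLOR_RGB2HSV)
for n in [("teal",147,150),("black",151,185),("ink",150,223)]: print(n[0],pt(f,n[1],n[2],.08))
w=grab_frame("wrist");cv2.imwrite("pics/wrist1.png",w["pixels"][:,:,::-1])
w=grab_frame("scene");cv2.imwrite("pics/scene1.png",w["pixels"][:,:,::-1])
# bed corners from crop: (383,90),(682,162),(605,468),(303,385) /5+(190,105)
for u,v in [(383,90),(682,160),(605,468),(303,385)]: print(pt(f,190+u/5-.4,105+v/5-.4,.053))
E
```

```text
1.7333 [-0.511  0.639  0.444  1.58  -0.311  0.995 -0.207] [0.61843075 0.12833704 0.23068232] [ 3.98591994e-05  9.93133887e-01 -1.16981547e-01 -6.31747919e-04] [ 0.64993453  1.2183336  -0.69101403] 0.05007752287600024
teal [0.61118322 0.38830054 0.08      ]
black [0.50050496 0.37025458 0.08      ]
ink [0.38158861 0.36751892 0.08      ]
[0.7167544  0.01644266 0.053     ]
[ 0.67556763 -0.17751586  0.053     ]
[ 0.47465948 -0.13164989  0.053     ]
[0.52313673 0.06232145 0.053     ]
```

View pics.

View pics/wrist1.png

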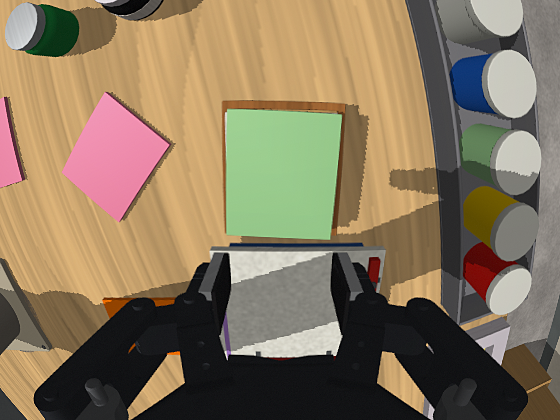

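View pics/scene1.png

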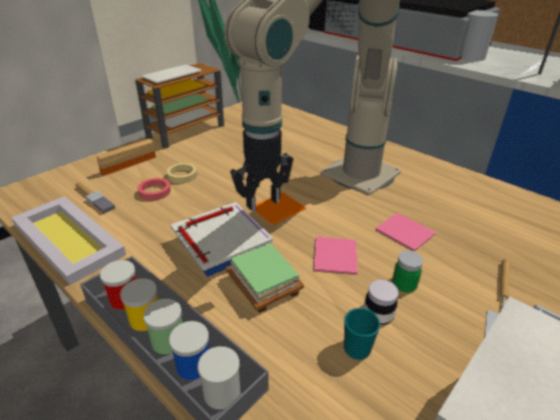

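Request:
jog_arm --pt "0 0 -3.5 0" --pt "0 0 -3.5 0" --pt "0 0 -3.5 0" --pt "0 0 -3 0" --pt "0 0 0 0"

```text
clock: 2.25
eef_pos: [0.6129, 0.1306, 0.0905]
eef_rot: [0.001, 0.993, -0.115, -0.006]
force: [-1.0, 0.0, -0.7]
gripper_width: 0.0501
```

Request:
jog_arm --pt "0 0 0 0" --pt "0 0 0 0"

```text
clock: 2.42
eef_pos: [0.6195, 0.1296, 0.0981]
eef_rot: [-0.001, 0.993, -0.116, 0.001]
force: [0.0, -0.4, -0.4]
gripper_width: 0.0498
```

Request:
jog_arm --pt "0 0 -0.8 0" --pt "0 0 -0.8 0" --pt "0 0 -0.6 0" --pt "0 0 -0.2 0" --pt "0 0 0 0"

```text
clock: 2.83
eef_pos: [0.6181, 0.1286, 0.0717]
eef_rot: [0.0, 0.993, -0.117, -0.001]
force: [-0.7, 0.1, -0.1]
gripper_width: 0.0499
```

Request:
jog_arm --pt "0 0 -0.2 0" --pt "0 0 -0.2 0" --pt "0 0 0 0"

```text
clock: 3.08
eef_pos: [0.6185, 0.1286, 0.0681]
eef_rot: [0.0, 0.993, -0.117, -0.0]
force: [0.3, -0.0, 0.8]
gripper_width: 0.0499
```

Request:
jog_arm --pt "0 0 -0.1 0" --pt "0 0 -0.1 0" --pt "0 0 0 0"

```text
clock: 3.33
eef_pos: [0.6186, 0.1286, 0.0662]
eef_rot: [-0.0, 0.993, -0.117, -0.0]
force: [-0.2, -0.6, 0.5]
gripper_width: 0.0503
```

Request:
jog_arm --pt "0 0 -0.1 0" --pt "0 0 0 0"

```text
clock: 3.5
eef_pos: [0.6186, 0.1287, 0.0652]
eef_rot: [-0.0, 0.993, -0.117, -0.0]
force: [-0.3, -0.4, 0.1]
gripper_width: 0.0498
```

Request:
jog_arm --pt "0 0 -0.1 0" --pt "0 0 0 0"

```text
clock: 3.67
eef_pos: [0.6185, 0.1286, 0.0641]
eef_rot: [0.0, 0.993, -0.117, -0.0]
force: [-0.5, -0.2, 0.0]
gripper_width: 0.0496
```

Request:
jog_arm --pt "0 0 -0.1 0" --pt "0 0 0 0"

```text
clock: 3.83
eef_pos: [0.6185, 0.1286, 0.0632]
eef_rot: [-0.0, 0.993, -0.117, -0.0]
force: [0.8, 0.5, 0.3]
gripper_width: 0.0498
```

Request:
jog_arm --pt "0 0 -0.1 0" --pt "0 0 0 0"

```text
clock: 4.0
eef_pos: [0.6185, 0.1286, 0.0622]
eef_rot: [0.0, 0.993, -0.117, -0.0]
force: [-0.0, -0.4, 0.2]
gripper_width: 0.0498
```

Request:
jog_arm --pt "0 0 -0.05 0" --pt "0 0 0 0"

```text
clock: 4.17
eef_pos: [0.6186, 0.1286, 0.0618]
eef_rot: [-0.0, 0.993, -0.117, -0.0]
force: [-0.3, 1.0, 0.3]
gripper_width: 0.0499
```

Request:
jog_arm --pt "0 0 -0.05 0" --pt "0 0 0 0"

```text
clock: 4.33
eef_pos: [0.6186, 0.1286, 0.0612]
eef_rot: [-0.0, 0.993, -0.117, -0.0]
force: [0.7, -0.5, 0.1]
gripper_width: 0.0498
```

Request:
jog_arm --pt "0 0 -0.1 0" --pt "0 0 0 0"

```text
clock: 4.5
eef_pos: [0.6185, 0.1286, 0.0602]
eef_rot: [0.0, 0.993, -0.117, -0.0]
force: [0.4, 0.0, -0.1]
gripper_width: 0.05
```

Request:
jog_arm --pt "0 0 -0.1 0" --pt "0 0 0 0"

```text
clock: 4.67
eef_pos: [0.6186, 0.1286, 0.06]
eef_rot: [-0.0, 0.993, -0.117, -0.0]
force: [-1.4, -0.2, 5.3]
gripper_width: 0.05
```

Request:
jog_arm --pt "0 0 -0.05 0" --pt "0 0 0 0"

```text
clock: 4.83
eef_pos: [0.6187, 0.1286, 0.06]
eef_rot: [-0.0, 0.993, -0.117, 0.0]
force: [-3.5, 0.6, 8.8]
gripper_width: 0.05
```

Request:
jog_arm --pt "0 0 1 0" --pt "0 0 2 0" --pt "0.5 1.5 0 0" --pt "0.9 3 0 0" --pt "0 0 0 0"

```text
clock: 5.25
eef_pos: [0.6341, 0.1825, 0.0893]
eef_rot: [-0.003, 0.994, -0.113, 0.001]
force: [-0.3, 2.3, -1.2]
gripper_width: 0.0497
```

Request:
jog_arm --pt "0.7 3 0 0" --pt "0.3 1.8 0 0" --pt "0 0.1 0 0" --pt "0 0 0 0" --pt "0 0 0 0"

```text
clock: 5.67
eef_pos: [0.6424, 0.2224, 0.0886]
eef_rot: [0.0, 0.993, -0.117, -0.0]
force: [0.7, -0.6, -1.0]
gripper_width: 0.0498
```

```bash
python3 - <<'E'
from bench import *
import cv2
s=state();print(s["clock"],s["eef_pos"],s["eef_rot"],s["force"])
w=grab_frame("wrist");cv2.imwrite("pics/wrist2.png",w["pixels"][:,:,::-1])
w=grab_frame("scene");cv2.imwrite("pics/scene2.png",cv2.resize(w["pixels"][170:330,160:340,::-1],None,fx=4,fy=3.5,interpolation=cv2.INTER_CUBIC))
E
```

```text
5.6667 [0.64239786 0.22238006 0.08855221] [ 4.14340556e-04  9.93185685e-01 -1.16541887e-01 -1.07950946e-04] [ 0.73857085 -0.61085473 -0.96283019]
```

View pics/scene2.png

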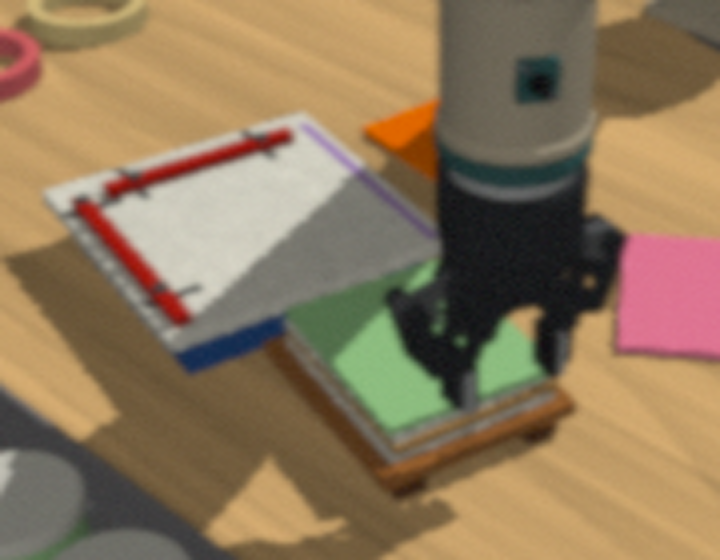

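View pics/wrist2.png

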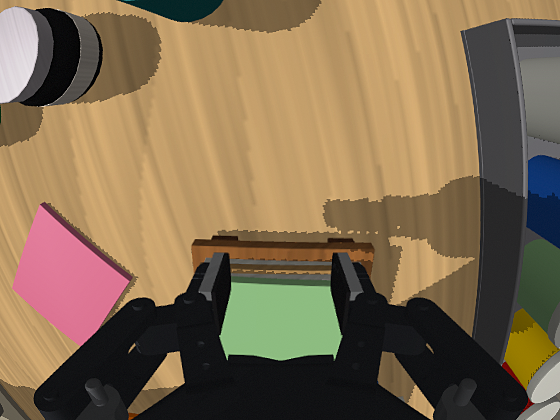

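Request:
jog_arm --pt "0.1 0.4 -1 0" --pt "0 0 -1 0" --pt "0 0 -0.6 0" --pt "0 0 0 0" --pt "0 0 0 0"

```text
clock: 6.18
eef_pos: [0.643, 0.2261, 0.0617]
eef_rot: [0.0, 0.993, -0.117, -0.001]
force: [-0.4, 0.4, -0.3]
gripper_width: 0.0497
```

Request:
jog_arm --pt "0 0 -0.1 0" --pt "0 0 -0.1 0" --pt "0 0 -0.1 0" --pt "0 0 0 0"

```text
clock: 6.52
eef_pos: [0.6437, 0.2266, 0.0599]
eef_rot: [-0.0, 0.993, -0.117, 0.0]
force: [-0.5, 0.2, 0.1]
gripper_width: 0.0503
```

Request:
jog_arm --pt "0 0 -0.1 0" --pt "0 0 -0.1 0" --pt "0 0 0 0"

```text
clock: 6.77
eef_pos: [0.6435, 0.2266, 0.0577]
eef_rot: [0.0, 0.993, -0.117, -0.0]
force: [-0.8, 0.1, 0.0]
gripper_width: 0.0503
```

Request:
jog_arm --pt "0 0 -0.15 0" --pt "-0.09 -0.4 0 0" --pt "-0.09 -0.4 0 0" --pt "-0.1 -0.4 0 0" --pt "0 0 0 0"

```text
clock: 7.18
eef_pos: [0.6407, 0.2126, 0.0564]
eef_rot: [0.001, 0.993, -0.118, -0.0]
force: [-0.2, 0.1, 1.2]
gripper_width: 0.05
```

Request:
jog_arm --pt "-0.07 -0.3 0 0" --pt "-0.07 -0.3 0 0" --pt "-0.07 -0.3 0 0" --pt "-0.07 -0.3 0 0" --pt "-0.07 -0.3 0 0"

```text
clock: 7.6
eef_pos: [0.6372, 0.1996, 0.0563]
eef_rot: [-0.0, 0.993, -0.117, -0.0]
force: [-0.2, -0.4, -1.1]
gripper_width: 0.0501
```

Request:
jog_arm --pt "-0.07 -0.3 0 0" --pt "-0.07 -0.3 0 0" --pt "-0.07 -0.3 0 0" --pt "-0.07 -0.3 0 0" --pt "0 0 0 0"

```text
clock: 8.02
eef_pos: [0.6344, 0.1864, 0.0563]
eef_rot: [0.0, 0.993, -0.117, -0.0]
force: [-1.1, 0.0, -0.1]
gripper_width: 0.0505
```

```bash
cat > look.py <<'E'
from bench import *
import cv2,sys,pickle
from h import *
k=sys.argv[1]
s=state();print(s["clock"],s["eef_pos"].round(4),s["eef_rot"].round(4),s["force"].round(2),s["torque"].round(2))
w=grab_frame("wrist");a=grab_frame("scene");t=grab_frame("top")
pickle.dump(dict(wrist=w,scene=a,top=t),open(f"fr{k}.pkl","wb"))
A=cv2.resize(a["pixels"][180:320,150:310],(480,420),interpolation=cv2.INTER_CUBIC)
T=cv2.resize(t["pixels"][105:210,190:340],(480,336),interpolation=cv2.INTER_CUBIC)[:300]
W=w["pixels"][100:400,100:420]
W=cv2.resize(W,(320,300))
out=np.zeros((600,800,3),np.uint8);out[:420 if 0 else 300,:320]=W;out[:300,320:]=T
out[300:,:400]=cv2.resize(A,(400,300))
cv2.imwrite(f"pics/look{k}.png",out[:,:,::-1])
E
python3 look.py 3
```

```text
8.0167 [0.6344 0.1864 0.0563] [ 4.000e-04  9.931e-01 -1.172e-01 -1.000e-04] [-1.09  0.05 -0.13] [-0.06 -0.01  0.02]
```

View pics/look3.png

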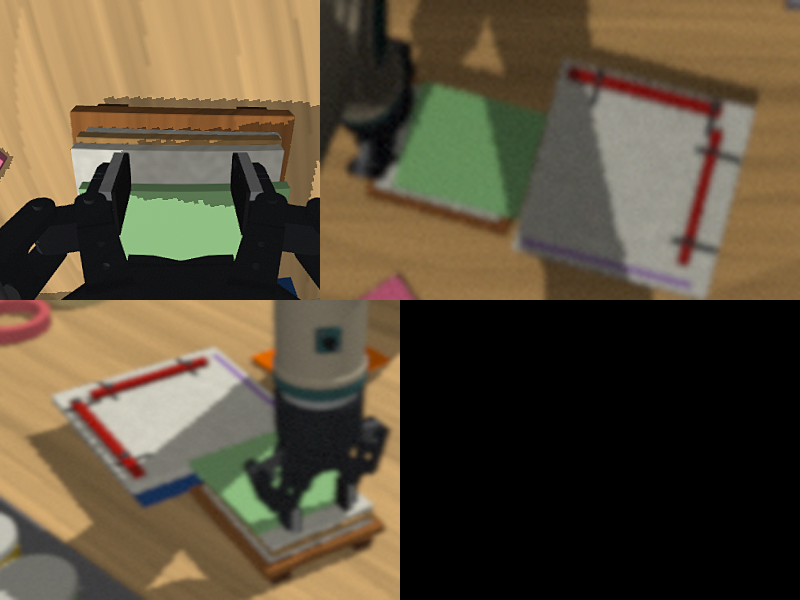

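Request:
jog_arm --pt "-0.11 -0.48 -0.05 0" --pt "-0.11 -0.48 -0.05 0" --pt "-0.11 -0.48 -0.05 0" --pt "-0.11 -0.48 0 0" --pt "-0.12 -0.48 0 0"

```text
clock: 8.58
eef_pos: [0.6288, 0.1628, 0.0548]
eef_rot: [0.0, 0.993, -0.117, -0.0]
force: [1.0, 0.2, 0.2]
gripper_width: 0.0501
```

Request:
jog_arm --pt "-0.11 -0.48 0 0" --pt "-0.11 -0.48 0 0" --pt "-0.11 -0.48 0 0" --pt "-0.12 -0.48 0 0" --pt "-0.12 -0.48 0 0"

```text
clock: 9.0
eef_pos: [0.6231, 0.1391, 0.0548]
eef_rot: [-0.0, 0.993, -0.117, 0.0]
force: [-0.2, 1.5, 0.8]
gripper_width: 0.0498
```

Request:
jog_arm --pt "-0.11 -0.48 0 0" --pt "-0.11 -0.48 0 0" --pt "-0.11 -0.48 0 0" --pt "-0.12 -0.48 0 0" --pt "-0.12 -0.48 0 0"

```text
clock: 9.42
eef_pos: [0.6175, 0.1152, 0.0549]
eef_rot: [-0.0, 0.993, -0.117, 0.0]
force: [-0.2, 2.2, -0.4]
gripper_width: 0.0498
```

Request:
jog_arm --pt "-0.11 -0.48 0 0" --pt "-0.11 -0.48 0 0" --pt "-0.11 -0.48 0 0" --pt "-0.12 -0.48 0 0" --pt "0 0 0 0"

```text
clock: 9.83
eef_pos: [0.6127, 0.0945, 0.0548]
eef_rot: [0.001, 0.993, -0.118, -0.0]
force: [0.2, 0.4, -0.5]
gripper_width: 0.0499
```

```bash
python3 look.py 4
```

```text
9.8333 [0.6127 0.0945 0.0548] [ 6.000e-04  9.931e-01 -1.176e-01 -1.000e-04] [ 0.24  0.4  -0.45] [ 0.02 -0.   -0.03]
```

View pics/look4.png

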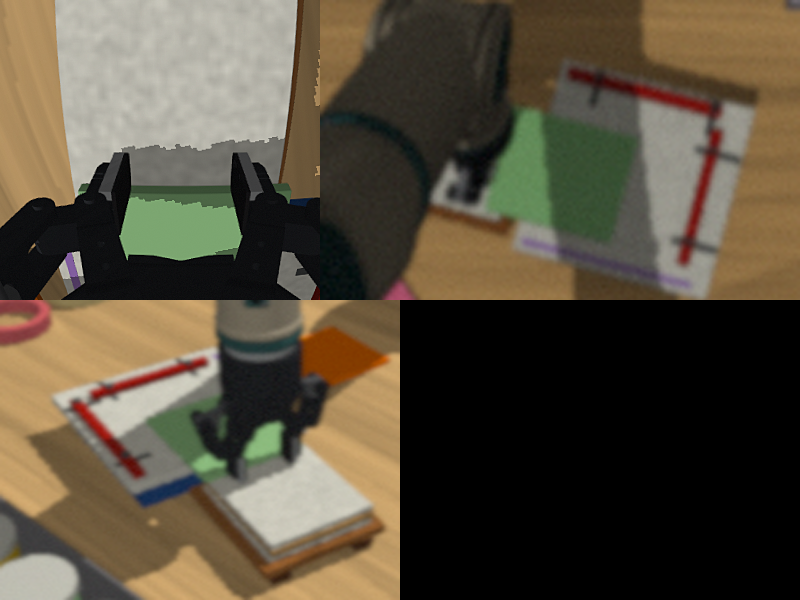

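Request:
jog_arm --pt "-0.09 -0.39 0 0" --pt "-0.09 -0.39 0 0" --pt "-0.09 -0.39 0 0" --pt "-0.1 -0.39 0 0" --pt "-0.09 -0.39 0 0"

```text
clock: 10.4
eef_pos: [0.6083, 0.0764, 0.0548]
eef_rot: [0.0, 0.993, -0.117, -0.0]
force: [0.7, 1.3, -0.3]
gripper_width: 0.0502
```

Request:
jog_arm --pt "-0.09 -0.39 0 0" --pt "-0.09 -0.39 0 0" --pt "-0.09 -0.39 0 0" --pt "-0.1 -0.39 0 0" --pt "0 0 0 0"

```text
clock: 10.82
eef_pos: [0.6045, 0.0599, 0.0549]
eef_rot: [0.0, 0.993, -0.117, -0.0]
force: [-0.7, -0.2, -0.8]
gripper_width: 0.0498
```

```bash
python3 look.py 5
```

```text
10.8167 [0.6045 0.0599 0.0549] [ 4.000e-04  9.931e-01 -1.174e-01 -1.000e-04] [-0.7  -0.17 -0.84] [-0.02  0.01 -0.03]
```

View pics/look5.png

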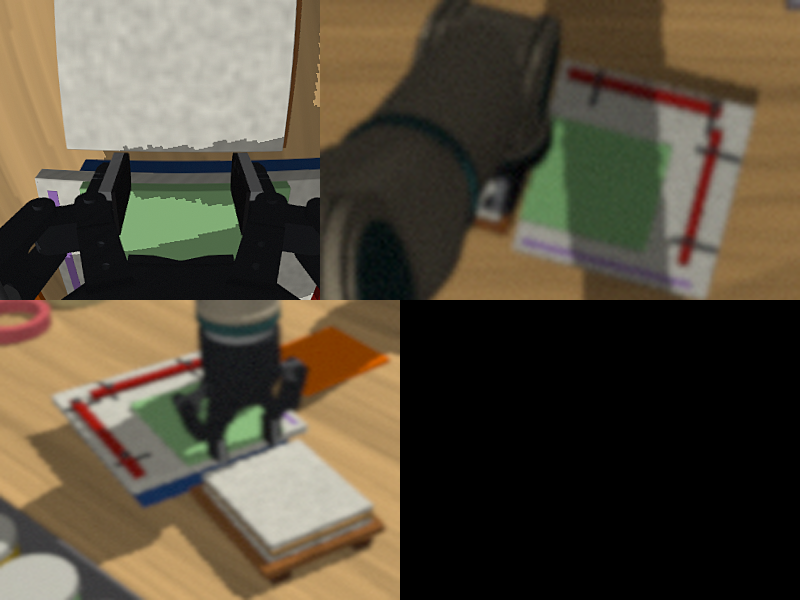

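Request:
jog_arm --pt "-0.07 -0.29 0 0" --pt "-0.07 -0.29 0 0" --pt "-0.07 -0.29 0 0" --pt "-0.07 -0.29 0 0" --pt "-0.07 -0.29 0 0"

```text
clock: 11.38
eef_pos: [0.6011, 0.0464, 0.0548]
eef_rot: [0.0, 0.993, -0.117, -0.0]
force: [0.4, 0.1, -0.3]
gripper_width: 0.0503
```

Request:
jog_arm --pt "-0.07 -0.29 -0.05 0" --pt "-0.07 -0.29 -0.05 0" --pt "-0.07 -0.29 0 0" --pt "-0.05 -0.2 0 0" --pt "0 0 0 0"

```text
clock: 11.8
eef_pos: [0.5985, 0.0352, 0.0538]
eef_rot: [0.0, 0.993, -0.117, -0.0]
force: [0.2, -0.1, 0.4]
gripper_width: 0.0502
```

Request:
jog_arm --pt "-0.02 -0.1 0 0" --pt "-0.02 -0.1 0 0" --pt "-0.02 -0.1 0 0" --pt "0 0 0 0"

```text
clock: 12.13
eef_pos: [0.598, 0.033, 0.0538]
eef_rot: [0.0, 0.993, -0.117, -0.0]
force: [-0.3, -0.1, -0.2]
gripper_width: 0.05
```

Request:
jog_arm --pt "-0.02 -0.1 0 0" --pt "-0.02 -0.1 0 0" --pt "-0.03 -0.1 0 0" --pt "0 0 0 0"

```text
clock: 12.47
eef_pos: [0.5972, 0.0297, 0.0538]
eef_rot: [0.0, 0.993, -0.117, -0.0]
force: [0.1, -0.9, 1.0]
gripper_width: 0.0498
```

Request:
jog_arm --pt "-0.02 -0.1 0 0" --pt "-0.03 -0.1 0 0" --pt "0 0 0 0"

```text
clock: 12.72
eef_pos: [0.5968, 0.0277, 0.0538]
eef_rot: [0.0, 0.993, -0.117, -0.0]
force: [0.5, 0.2, 0.1]
gripper_width: 0.0495
```

Request:
jog_arm --pt "-0.02 -0.1 0 0" --pt "0 0 0 0"

```text
clock: 12.88
eef_pos: [0.5968, 0.0274, 0.0539]
eef_rot: [-0.0, 0.993, -0.117, 0.0]
force: [0.5, 2.1, -0.4]
gripper_width: 0.0496
```

Request:
jog_arm --pt "-0.02 -0.1 0 0" --pt "0 0 0 0"

```text
clock: 13.05
eef_pos: [0.597, 0.0272, 0.0539]
eef_rot: [-0.001, 0.993, -0.117, 0.0]
force: [1.9, 3.9, -0.7]
gripper_width: 0.0497
```

Request:
jog_arm --pt "-0.02 -0.1 0 0" --pt "0 0 0 0"

```text
clock: 13.22
eef_pos: [0.5969, 0.0272, 0.054]
eef_rot: [-0.001, 0.993, -0.116, 0.0]
force: [1.7, 6.0, -0.7]
gripper_width: 0.0498
```

```bash
python3 look.py 6
```

```text
13.2167 [0.5969 0.0272 0.054 ] [-1.300e-03  9.932e-01 -1.162e-01  5.000e-04] [ 1.68  6.   -0.65] [ 1.23 -0.46 -0.11]
```

View pics/look6.png

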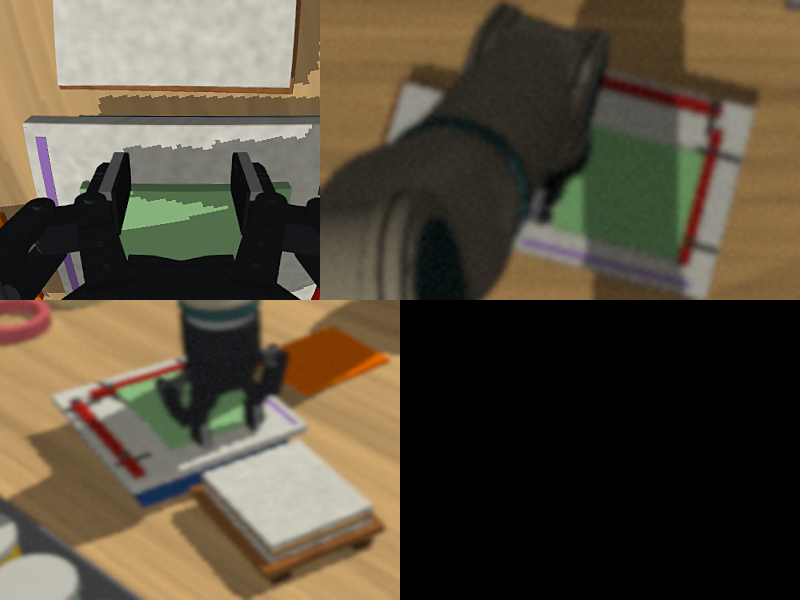

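Request:
jog_arm --pt "0.1 0.5 0 0" --pt "0.2 1 0 0" --pt "0 0 1.5 0" --pt "0 0 2.5 0.1" --pt "-1 -0.7 0 0.12"

```text
clock: 13.78
eef_pos: [0.5934, 0.0347, 0.0971]
eef_rot: [0.0, 1.0, -0.003, 0.004]
force: [1.7, -1.1, 0.1]
gripper_width: 0.0502
```

Request:
jog_arm --pt "-1 -0.7 0 0.12" --pt "-1 -0.7 0 0.12" --pt "-1 -0.7 0 0.12" --pt "-1 -0.7 0 0.12" --pt "-1 -0.7 0 0.12"

```text
clock: 14.2
eef_pos: [0.5385, -0.0024, 0.0938]
eef_rot: [0.0, 0.957, 0.292, -0.0]
force: [-0.6, -0.8, 0.0]
gripper_width: 0.05
```

Request:
jog_arm --pt "-1 -0.7 0 0.12" --pt "-1 -0.7 0 0.12" --pt "-1 -0.7 0 0.12" --pt "-1 -0.7 0 0.12" --pt "-0.5 -0.6 0 0.12"

```text
clock: 14.62
eef_pos: [0.4924, -0.0368, 0.0937]
eef_rot: [-0.0, 0.828, 0.561, -0.001]
force: [0.6, -0.8, 0.6]
gripper_width: 0.05
```

Request:
jog_arm --pt "0 0 0 0.12" --pt "0 0 0 0.031" --pt "0 0 0 0" --pt "0 0 0 0"

```text
clock: 14.95
eef_pos: [0.4944, -0.0358, 0.0938]
eef_rot: [0.0, 0.786, 0.619, -0.0]
force: [0.7, 0.5, 0.0]
gripper_width: 0.0498
```

```bash
python3 look.py 7; python3 - <<'E'
from bench import *
from h import *
print(state()["qpos"].round(2))
fr=pickle.load(open("fr7.pkl","rb"))
for n in("top","scene"):
    f=fr[n];hsv=cv2.cvtColor(f["pixels"],cv2.COLOR_RGB2HSV)
    m=cv2.inRange(hsv,(45,60,40),(75,255,255))
    cs,_=cv2.findContours(m,cv2.RETR_EXTERNAL,cv2.CHAIN_APPROX_NONE)
    for c in cs:
        if cv2.contourArea(c)<500: continue
        P=np.array([pt(f,u,v,.061)[:2] for u,v in c[:,0]],np.float32)
        r=cv2.minAreaRect(P);print(n,np.round(r[0],4),np.round(r[1],4),r[2])
E
```

```text
14.95 [ 0.4944 -0.0358  0.0938] [ 1.000e-04  7.855e-01  6.188e-01 -0.000e+00] [0.72 0.52 0.04] [-0.02 -0.09  0.03]
[ 0.09  0.63 -0.11  2.06  0.15  0.46  1.2 ]
scene [ 0.5826 -0.0426] [0.1301 0.1104] 75.86994171142578
scene [-1.0499 -2.0318] [2.0696 0.1492] 53.8989143371582
```

View pics/look7.png

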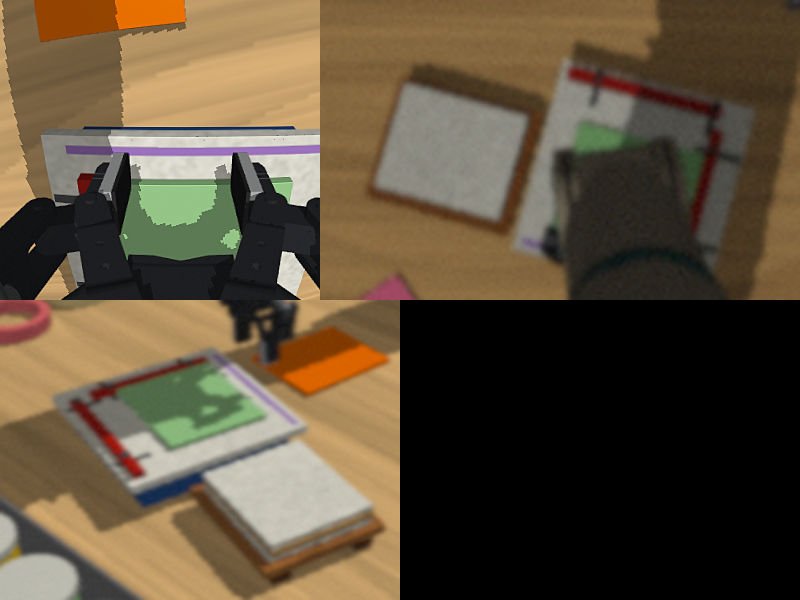

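Request:
jog_arm --pt "0.2 0.8 -1 0" --pt "0 0 -1 0" --pt "0 0 -1 0" --pt "0 0 -0.5 0" --pt "0 0 0 0"

```text
clock: 15.52
eef_pos: [0.4949, -0.0278, 0.057]
eef_rot: [-0.001, 0.785, 0.62, -0.001]
force: [-0.7, -0.2, 0.3]
gripper_width: 0.05
```

Request:
jog_arm --pt "0 0 -0.2 0" --pt "0 0 -0.2 0" --pt "0 0 -0.1 0" --pt "0 0 0 0"

```text
clock: 15.85
eef_pos: [0.4963, -0.028, 0.0538]
eef_rot: [0.0, 0.785, 0.62, 0.0]
force: [-0.2, 0.1, -0.2]
gripper_width: 0.0502
```

Request:
jog_arm --pt "0.39 -0.09 0 0" --pt "0.39 -0.09 0 0" --pt "0.39 -0.09 0 0" --pt "0.3 -0.07 0 0" --pt "0.3 -0.07 0 0"

```text
clock: 16.27
eef_pos: [0.5146, -0.0321, 0.0539]
eef_rot: [0.0, 0.785, 0.62, 0.0]
force: [-0.3, 0.3, -0.7]
gripper_width: 0.0499
```

Request:
jog_arm --pt "0.3 -0.07 0 0" --pt "0.3 -0.07 0 0" --pt "0.3 -0.07 0 0" --pt "0.3 -0.07 0 0" --pt "0 0 0 0"

```text
clock: 16.68
eef_pos: [0.5268, -0.035, 0.0538]
eef_rot: [0.0, 0.785, 0.62, 0.0]
force: [0.5, -0.2, -0.4]
gripper_width: 0.0497
```

```bash
python3 look.py 8
```

```text
16.6833 [ 0.5268 -0.035   0.0538] [3.000e-04 7.848e-01 6.197e-01 3.000e-04] [ 0.54 -0.24 -0.37] [-0. -0. -0.]
```

View pics/look8.png

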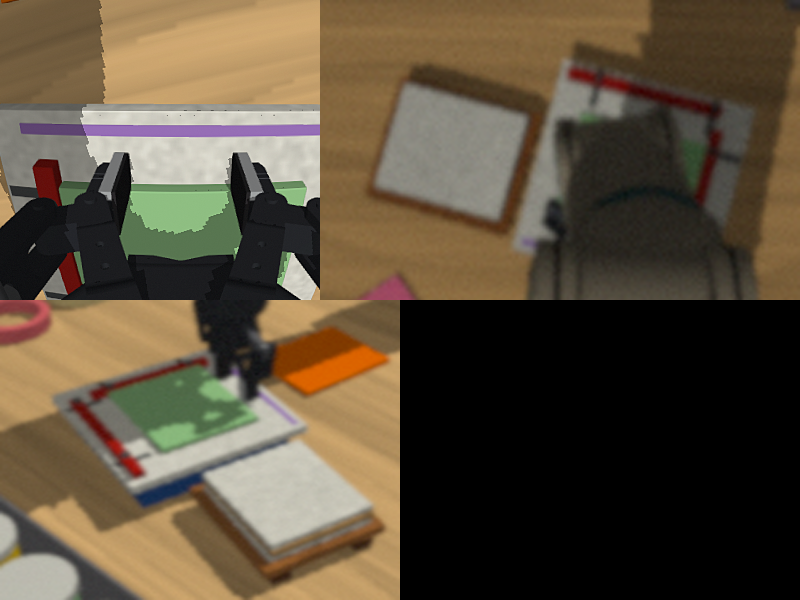

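Request:
jog_arm --pt "0.3 -0.07 0 0" --pt "0.3 -0.07 0 0" --pt "0.3 -0.07 0 0" --pt "0.3 -0.07 0 0" --pt "0.3 -0.07 0 0"

```text
clock: 17.25
eef_pos: [0.5413, -0.0383, 0.0538]
eef_rot: [-0.0, 0.785, 0.62, -0.0]
force: [-0.4, 0.3, -0.3]
gripper_width: 0.0497
```

Request:
jog_arm --pt "0.2 -0.05 0 0" --pt "0.2 -0.05 0 0" --pt "0.2 -0.05 0 0" --pt "0 0 0 0"

```text
clock: 17.58
eef_pos: [0.5475, -0.0399, 0.0538]
eef_rot: [0.0, 0.785, 0.62, 0.0]
force: [0.7, -0.0, -0.0]
gripper_width: 0.0499
```

Request:
jog_arm --pt "0.1 -0.02 0 0" --pt "0.1 -0.02 0 0" --pt "0.1 -0.03 0 0" --pt "0 0 0 0"

```text
clock: 17.92
eef_pos: [0.5501, -0.0405, 0.0539]
eef_rot: [0.0, 0.785, 0.62, 0.0]
force: [-0.8, 0.7, -0.1]
gripper_width: 0.0499
```

Request:
jog_arm --pt "0.1 -0.02 0 0" --pt "0.1 -0.02 0 0" --pt "0 0 0 0"

```text
clock: 18.17
eef_pos: [0.5522, -0.0409, 0.0538]
eef_rot: [0.0, 0.785, 0.62, 0.0]
force: [-0.6, -0.5, -0.5]
gripper_width: 0.0499
```

Request:
jog_arm --pt "0.1 -0.03 0 0" --pt "0 0 0 0"

```text
clock: 18.33
eef_pos: [0.5532, -0.0412, 0.0538]
eef_rot: [0.0, 0.785, 0.62, 0.0]
force: [-0.3, 0.3, 0.4]
gripper_width: 0.0502
```

Request:
jog_arm --pt "0.1 -0.02 0 0" --pt "0.1 -0.02 0 0" --pt "0 0 0 0"

```text
clock: 18.58
eef_pos: [0.5553, -0.0416, 0.0538]
eef_rot: [0.0, 0.785, 0.62, 0.0]
force: [-0.4, 0.5, 0.4]
gripper_width: 0.0497
```

Request:
jog_arm --pt "0.1 -0.02 0 0" --pt "0 0 0 0"

```text
clock: 18.75
eef_pos: [0.5559, -0.0418, 0.0538]
eef_rot: [-0.0, 0.785, 0.62, -0.0]
force: [-0.2, 0.3, 0.2]
gripper_width: 0.0503
```

Request:
jog_arm --pt "0.1 -0.03 0 0" --pt "0 0 0 0"

```text
clock: 18.92
eef_pos: [0.5561, -0.0418, 0.0537]
eef_rot: [-0.001, 0.785, 0.62, -0.001]
force: [-4.0, 1.3, 2.1]
gripper_width: 0.0499
```

Request:
jog_arm --pt "0.1 -0.02 0 0" --pt "0 0 0 0"

```text
clock: 19.08
eef_pos: [0.5561, -0.0418, 0.0536]
eef_rot: [-0.001, 0.785, 0.62, -0.001]
force: [-5.7, 0.9, 3.7]
gripper_width: 0.0495
```

```bash
python3 look.py 9
```

```text
19.0833 [ 0.5561 -0.0418  0.0536] [-0.0013  0.7847  0.6199 -0.0014] [-5.66  0.87  3.75] [ 0.4   1.05 -0.01]
```

View pics/look9.png

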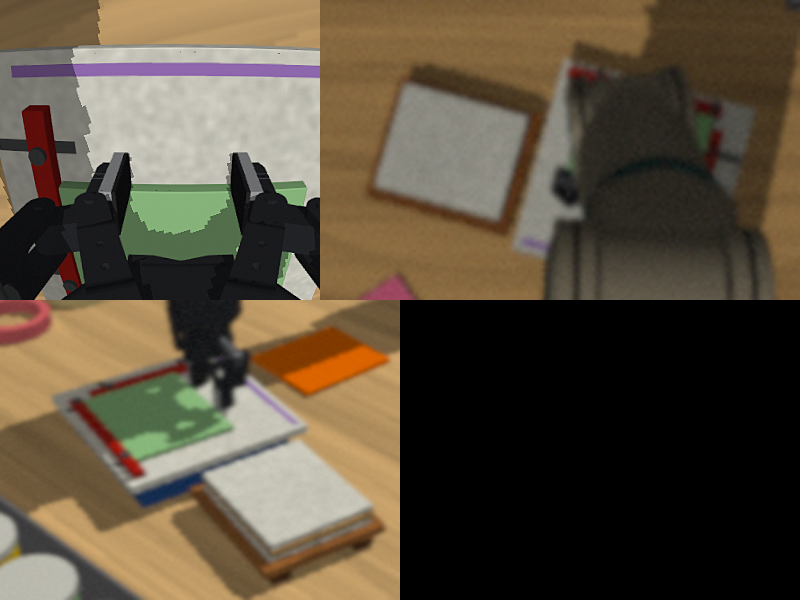

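Request:
jog_arm --pt "-0.3 0.07 0 0" --pt "-1 0.2 0 0" --pt "-1 0.2 0 0" --pt "0 0 2 0" --pt "0 0 3 0"

```text
clock: 19.65
eef_pos: [0.5333, -0.0376, 0.1023]
eef_rot: [-0.001, 0.785, 0.62, -0.002]
force: [0.8, 0.1, 0.5]
gripper_width: 0.0501
```

Request:
jog_arm --pt "-2 0.5 3 0" --pt "-2 0.5 3 0" --pt "-2 0.5 3 0" --pt "0 0 0 0" --pt "0 0 0 0"

```text
clock: 20.07
eef_pos: [0.4765, -0.0227, 0.1957]
eef_rot: [0.002, 0.785, 0.62, 0.002]
force: [0.8, -0.2, 0.3]
gripper_width: 0.0501
```

```bash
python3 look.py 10; python3 - <<'E'
from h import *
fr=pickle.load(open("fr10.pkl","rb"))
f=fr["scene"];im=f["pixels"][195:270,165:280]
cv2.imwrite("pics/s10.png",cv2.resize(im[:,:,::-1],None,fx=6.9,fy=6.9,interpolation=cv2.INTER_CUBIC))
hsv=cv2.cvtColor(f["pixels"],cv2.COLOR_RGB2HSV)
def rects(m,z,a):
    cs,_=cv2.findContours(m,cv2.RETR_EXTERNAL,cv2.CHAIN_APPROX_NONE)
    for c in cs:
        if cv2.contourArea(c)<a or cv2.boundingRect(c)[0]>300 or cv2.boundingRect(c)[1]<190: continue
        P=np.array([pt(f,u,v,z)[:2] for u,v in c[:,0]],np.float32)
        r=cv2.minAreaRect(P);print(np.round(r[0],4),np.round(r[1],4),r[2])
rects(cv2.inRange(hsv,(45,60,40),(75,255,255)),.061,500)
rects(cv2.inRange(hsv,(0,130,60),(6,255,255))|cv2.inRange(hsv,(174,130,60),(180,255,255)),.063,30)
E
```

```text
20.0667 [ 0.4765 -0.0227  0.1957] [0.0021 0.7847 0.6199 0.0023] [ 0.77 -0.2   0.27] [ 0.01 -0.02 -0.02]
[ 0.619  -0.0515] [0.1319 0.1058] 75.67962646484375
[ 0.9018 -0.0341] [0.0891 0.0351] 71.8663330078125
[ 0.6839 -0.0547] [0.1557 0.011 ] 76.34071350097656
[ 0.5762 -0.1138] [0.0159 0.1336] 74.90564727783203
```

View pics/s10.png

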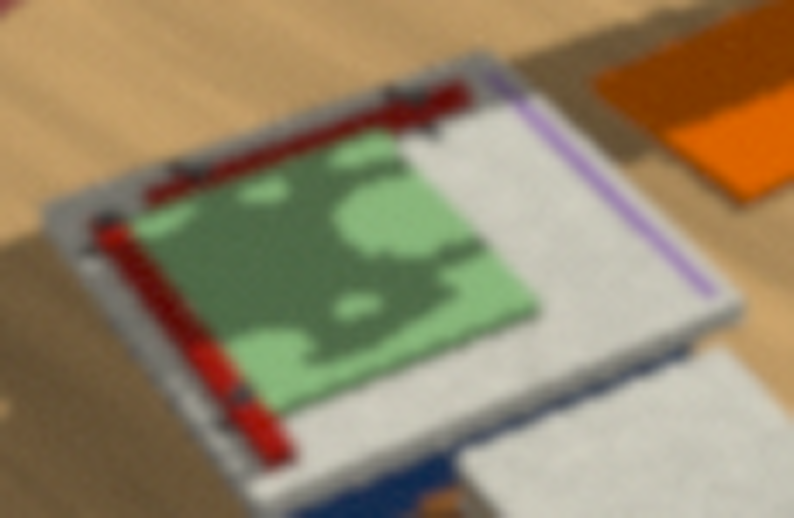

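View pics/look10.png

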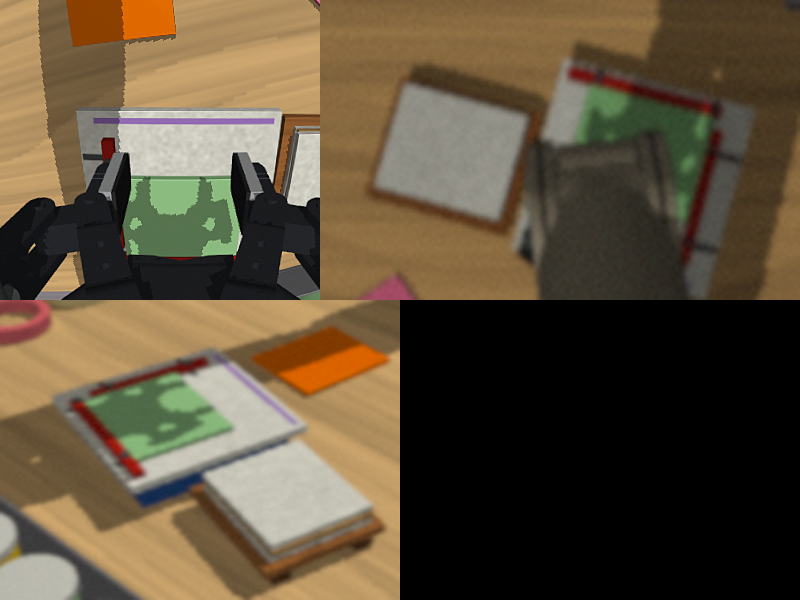

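It looks snug on both bars. I'll do a light confirming nudge toward the end bar, since the x push could have left a small gap.

Request:
jog_arm --pt "1.2 0.4 0 -0.12" --pt "1.2 0.4 0 -0.12" --pt "1.2 0.4 0 -0.12" --pt "1.2 0.4 0 -0.12" --pt "1.2 0.4 0 -0.12"

```text
clock: 20.63
eef_pos: [0.5357, -0.0028, 0.192]
eef_rot: [-0.0, 0.934, 0.357, -0.001]
force: [0.3, -0.1, -0.7]
gripper_width: 0.05
```

Request:
jog_arm --pt "1.3 0.4 0 -0.12" --pt "1.3 0.4 0 -0.12" --pt "1.3 0.4 0 -0.12" --pt "1.3 0.4 0 -0.12" --pt "1.3 0.4 0 -0.12"

```text
clock: 21.05
eef_pos: [0.6007, 0.0173, 0.1917]
eef_rot: [0.001, 0.998, 0.066, -0.001]
force: [-0.6, 0.2, -0.0]
gripper_width: 0.0495
```

Request:
jog_arm --pt "1.3 0.4 0 -0.12" --pt "1.3 0.4 0 -0.12" --pt "1.3 0.4 0 -0.12" --pt "0 0 0 -0.011" --pt "0 0 0 0"

```text
clock: 21.47
eef_pos: [0.6388, 0.0294, 0.1917]
eef_rot: [0.001, 0.993, -0.115, -0.001]
force: [-0.9, -0.6, -0.2]
gripper_width: 0.0501
```

Request:
jog_arm --pt "0 0 0 0" --pt "0 0 0 0"

```text
clock: 21.63
eef_pos: [0.638, 0.0288, 0.1931]
eef_rot: [0.0, 0.993, -0.116, -0.001]
force: [-0.0, -0.6, -0.2]
gripper_width: 0.0499
```

Request:
jog_arm --pt "0.3 0.2 -2.5 0" --pt "0 0 -2.5 0" --pt "0 0 -2.5 0" --pt "0 0 -2.5 0" --pt "0 0 -1 0"

```text
clock: 22.05
eef_pos: [0.6392, 0.0311, 0.0807]
eef_rot: [0.0, 0.993, -0.116, -0.003]
force: [-0.5, 0.3, -0.8]
gripper_width: 0.05
```

Request:
jog_arm --pt "0 0 -0.8 0" --pt "0 0 0 0" --pt "0 0 0 0"

```text
clock: 22.3
eef_pos: [0.6425, 0.0311, 0.0766]
eef_rot: [-0.0, 0.993, -0.117, 0.001]
force: [-0.0, -0.7, 1.0]
gripper_width: 0.0502
```

Request:
jog_arm --pt "0 0 -0.8 0" --pt "0 0 -0.5 0" --pt "0 0 0 0" --pt "0 0 0 0"

```text
clock: 22.63
eef_pos: [0.6418, 0.0315, 0.0628]
eef_rot: [-0.0, 0.993, -0.117, -0.0]
force: [-1.5, 0.4, 0.3]
gripper_width: 0.0498
```

```bash
python3 look.py 11
```

```text
22.6333 [0.6418 0.0315 0.0628] [-0.000e+00  9.932e-01 -1.167e-01 -1.000e-04] [-1.53  0.43  0.25] [-0.01 -0.01 -0.03]
```

View pics/look11.png

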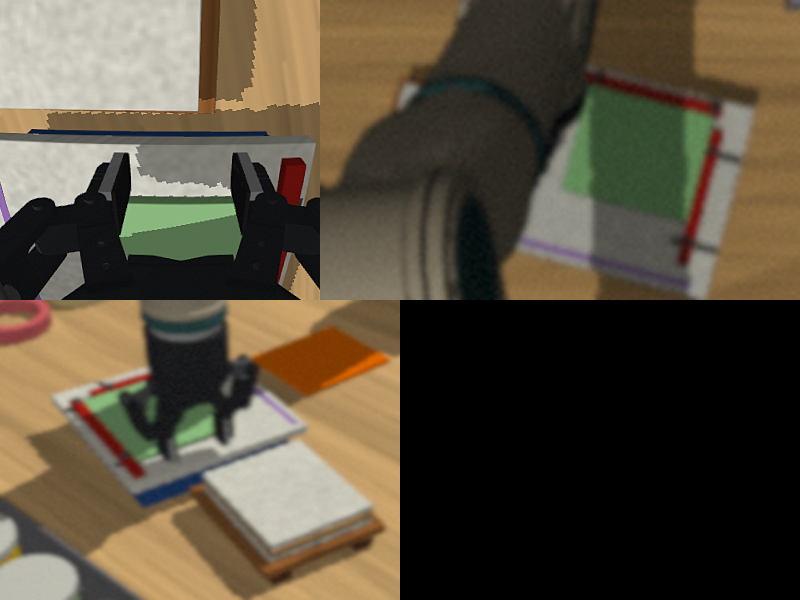

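Request:
jog_arm --pt "0 0 -0.5 0" --pt "0 0 -0.4 0" --pt "-0.07 -0.29 0 0" --pt "-0.07 -0.29 0 0" --pt "0 0 0 0"

```text
clock: 23.2
eef_pos: [0.6402, 0.0242, 0.0537]
eef_rot: [0.0, 0.993, -0.117, -0.0]
force: [-0.2, 0.3, -0.3]
gripper_width: 0.0502
```

Request:
jog_arm --pt "-0.07 -0.29 0 0" --pt "-0.02 -0.1 0 0" --pt "-0.02 -0.1 0 0" --pt "0 0 0 0"

```text
clock: 23.53
eef_pos: [0.6395, 0.0203, 0.054]
eef_rot: [0.0, 0.993, -0.117, 0.0]
force: [-0.7, 1.3, 0.7]
gripper_width: 0.0498
```

Request:
jog_arm --pt "-0.02 -0.1 0 0" --pt "0 0 0 0"

```text
clock: 23.7
eef_pos: [0.6393, 0.0196, 0.0539]
eef_rot: [-0.0, 0.993, -0.117, 0.0]
force: [-0.3, 0.0, -1.0]
gripper_width: 0.0501
```

Request:
jog_arm --pt "-0.02 -0.1 0 0" --pt "0 0 0 0"

```text
clock: 23.87
eef_pos: [0.639, 0.0185, 0.0538]
eef_rot: [0.0, 0.993, -0.117, 0.0]
force: [0.1, -0.2, 0.0]
gripper_width: 0.0501
```

Request:
jog_arm --pt "-0.02 -0.1 0 0" --pt "0 0 0 0"

```text
clock: 24.03
eef_pos: [0.6388, 0.0176, 0.0538]
eef_rot: [-0.0, 0.993, -0.117, -0.0]
force: [-0.4, -0.4, 0.2]
gripper_width: 0.0496
```

Request:
jog_arm --pt "-0.02 -0.1 0 0" --pt "0 0 0 0"

```text
clock: 24.2
eef_pos: [0.6389, 0.0173, 0.0539]
eef_rot: [-0.0, 0.993, -0.117, 0.0]
force: [1.0, 0.5, -0.9]
gripper_width: 0.0499
```

Request:
jog_arm --pt "-0.02 -0.1 0 0" --pt "0 0 0 0"

```text
clock: 24.37
eef_pos: [0.6389, 0.0171, 0.0539]
eef_rot: [-0.001, 0.993, -0.116, 0.0]
force: [1.0, 3.3, -0.5]
gripper_width: 0.0502
```

Request:
jog_arm --pt "0.08 0.3 0 0" --pt "0.2 0.8 0 0" --pt "0 0 1.5 0" --pt "0 0 3 0" --pt "0 0 3 0"

```text
clock: 24.78
eef_pos: [0.64, 0.0267, 0.1284]
eef_rot: [0.001, 0.993, -0.117, -0.002]
force: [0.9, 0.7, -0.6]
gripper_width: 0.0497
```

Request:
jog_arm --pt "0 3 3 0" --pt "0 3 3 0" --pt "0 3 0 0" --pt "0 3 0 0" --pt "0 3 0 0"

```text
clock: 25.2
eef_pos: [0.6412, 0.177, 0.1887]
eef_rot: [0.0, 0.993, -0.117, 0.001]
force: [-0.1, -0.1, -0.3]
gripper_width: 0.0501
```

Request:
jog_arm --pt "0 3 0 0" --pt "0 2 0 0" --pt "0 0 0 0" --pt "0 0 0 0"

```text
clock: 25.53
eef_pos: [0.6405, 0.2274, 0.1873]
eef_rot: [0.0, 0.993, -0.115, -0.0]
force: [0.6, -0.2, 0.9]
gripper_width: 0.0501
```

```bash
python3 look.py 12; python3 - <<'E'
from h import *
fr=pickle.load(open("fr12.pkl","rb"))
for n,(x0,x1,y0,y1) in {"top":(235,335,110,200),"scene":(165,285,195,275)}.items():
    cv2.imwrite(f"pics/{n}12.png",cv2.resize(fr[n]["pixels"][y0:y1,x0:x1,::-1],None,fx=6,fy=6,interpolation=cv2.INTER_CUBIC))
    f=fr[n];hsv=cv2.cvtColor(f["pixels"],cv2.COLOR_RGB2HSV)
    for nm,m,z in(("g",cv2.inRange(hsv,(40,50,30),(75,255,255)),.061),("r",cv2.inRange(hsv,(0,130,50),(6,255,255))|cv2.inRange(hsv,(174,130,50),(180,255,255)),.063)):
        cs,_=cv2.findContours(m,cv2.RETR_EXTERNAL,cv2.CHAIN_APPROX_NONE)
        for c in cs:
            if cv2.contourArea(c)<30: continue
            P=np.array([pt(f,u,v,z)[:2] for u,v in c[:,0]],np.float32)
            r=cv2.minAreaRect(P)
            if np.hypot(r[0][0]-.62,r[0][1]+.05)<.15: print(n,nm,np.round(r[0],4),np.round(r[1],4),r[2])
E
```

```text
25.5333 [0.6405 0.2274 0.1873] [ 3.000e-04  9.934e-01 -1.151e-01 -3.000e-04] [ 0.58 -0.22  0.86] [-0.05 -0.05 -0.02]
top g [ 0.6185 -0.0586] [0.1293 0.1092] 76.53465270996094
top r [ 0.5879 -0.125 ] [0.0078 0.1103] 76.02845001220703
top r [ 0.6797 -0.0772] [0.1134 0.0089] 76.42382049560547
scene g [ 0.619  -0.0515] [0.1369 0.1079] 75.45464324951172
scene r [ 0.6845 -0.0533] [0.1564 0.0109] 76.55953216552734
scene r [ 0.565  -0.1107] [0.0159 0.1101] 74.9056625366211
```

View pics/top12.png

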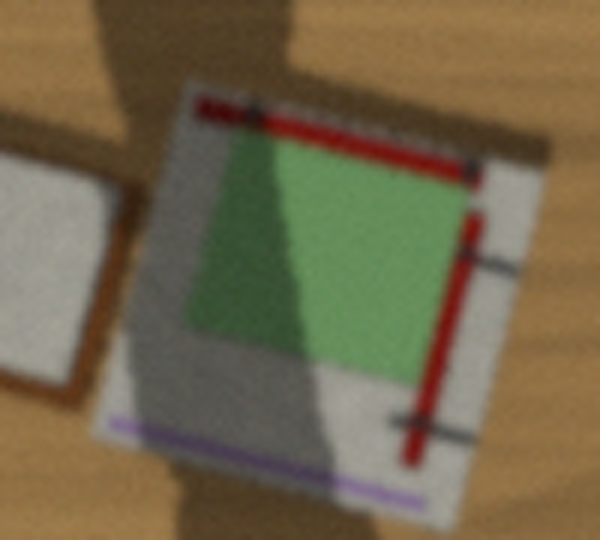

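View pics/scene12.png

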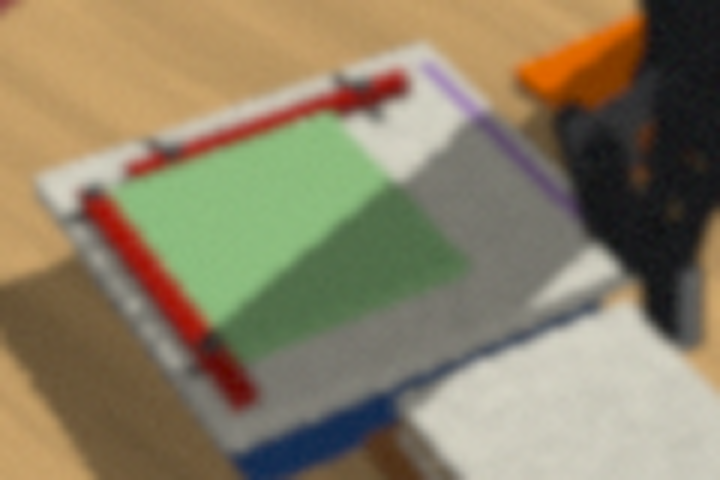

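```bash
python3 -c "
from bench import *
print(finish_job(), state()['clock'])"
```

```text
the job is handed in; nothing more can be done
the job is handed in; nothing more can be done
```

The green board is in the corner of the bed, pressed against both red stop bars, and I've handed the job in. No verdict came back.

- **What I did:** I pushed the board's back edge with both fingertips, off the stack and across the bed to the end bar, then pushed it in +x to the side bar. A last light nudge met the end bar again at the same position. The whole job took about 26 s.
- **Forces:** The highest readings were about 6 N on the end bar, about 7 N at the side bar, and 9–10 N while touching the board's top to find its height.
- **Squareness and edges:** In the last top view the board's edge is at 76.5° and the bars are at 76.0° and 76.4°. Both edges came within about 1–2 mm of the bars as first measured.
- **Disagreement:** The side bar's position in that last top view would leave a gap of about 3 mm. The bar's colour mask was thin there, and the force reading showed contact, so I trusted the contact. The scene view put the board's centre about 7 mm from where the top view did. That view had part of the board in shadow and its outline measured 7 mm too long.
- **Other objects:** The white boards and the riser look unmoved in the pictures. I didn't measure them or the bystanders at the end.

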